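# Counter-hold a hidden bolt head behind a bracket

### The job

A bar of polishing compound has been left lying across the gap of the bracket: pick it up and lay it down on the bench, clear of the bracket, without dropping it. Then reach down into the gap behind the front plate, grasp the hidden bolt head, turn it until the spanner on the front of the same bolt is level, and hold the bolt there against the spanner's weight: finish still gripping the head. Do not touch the spanner, and leave the cup, the tin and the pliers where they are.

Things in the scene. Friction and masses are not known exactly. Their poses are not given: they have to be found in the camera images.
- bracket: Fixed bare steel channel bracket, 190 mm long along its y. Origin on the bench under mid-gap; z up, x away from the robot at yaw 0. Base plate 6 mm thick, x = -80 to +55 mm. Two upright walls 8 mm thick along y, tops 84 mm above the bench: front x = -29 to -21, rear x = 21 to 29 mm; the 42 mm gap between is open above and at both ends. Two 5 mm high screw heads on the base plate in front.
- head_centre (a point): Centre of the bolt head, mid-gap, 62 mm above the bench, 22 mm below the wall tops; it does not move as the bolt turns. The bolt runs along the bracket's x through a slotted hole in the front wall, and sits up to 30 mm to either side of the bracket's middle.
- bolt (a joint): Turn of the bolt with head, nut and spanner (one rigid unit), rad: 0 = spanner drooping on its stop pin, 0.35 = spanner level and head upright; grows as the spanner rises. It falls back to 0 under the spanner's weight (about 0.1 N m) when let go.
- bolt_head: The head: a steel block with two long flats; origin at its centre, x along the bolt (18 mm), y across the flats (16 mm), z its length (34 mm). Spanner at rest: it leans 0.35 rad, top towards the bracket's +y. Spanner level: it is upright, flats facing along the bracket's y. Fingers pointing down and closing along the bracket's y on the leaning head with 20 N or more turn it upright.
- spanner_end (a point): Centre of the free end of the ring spanner, 105 mm from the bolt axis towards the bracket's +y, in front of the front wall (about 37 mm on the robot's side of the head centre). The spanner is a flat steel bar 12 mm wide, ends 20 to 29 mm in diameter, 7 mm thick.
- spanner: The ring spanner on the nut; origin on the bolt axis at the head's centre, y along the spanner towards its free end.
- bar_centre (a point): Centre of a pale bar of polishing compound, 55 mm long (along its own y), 22 mm wide, 16 mm high, half-way up (8 mm above its underside). It lies bridging both wall tops (underside 84 mm above the bench), over the bolt head; can be gripped across its 22 mm width at this point.
- bar: The same bar; origin at the centre of its underside, y along its length.
- cup_centre (a point): Bystander: open steel cup, 57 mm in diameter, 54 mm high; point at its centre. Not to be moved.
- tin_centre (a point): Bystander: round flat tin, 69 mm in diameter, 25 mm high; point at its centre. Not to be moved.
- pliers_centre (a point): Bystander: pliers with red handles, 145 mm long (own x), 52 mm wide, 11 mm high; point at the centre. Not to be moved. The bench between the bracket and the robot's right, around x = 0.48, y = -0.24, is free.
Mind the look-alikes: they are no part of the job. Of the things that look like the bar, the smaller one is meant.

How it is judged:
By the outcome, as a careful person would: the job done as asked, in the order asked, and still so for the second after the job is handed in, while the arm keeps its last pose, push and grip.
It also fails if it takes over 51 s, if anything falls off the work surface, if the arm or the gripper's body presses on something with over 40 N, if the wrist force passes 120 N, or if a joint passes its speed limit or range.

### The arm

A 6-joint arm with a two-finger parallel gripper is mounted at the origin on a cart in front of the work surface, level with it; the furniture and walls round the work are solid. World frame = base frame: x ahead of the robot, y to its left, z up, the work surface at z = 0. Lengths are in m, angles in rad, forces in N, time in s.
With the tool pointing down it reaches from about 0.35 to 0.775 m from the base axis. Payload 5.5 kg.
Tool frame: the origin (TCP) lies between the finger pads; the fingertips stand 14 mm ahead of it and the grasp point (between the pads) lies 5 mm behind it; z points along the fingers, y is the direction in which the jaws open and shut (so a half turn about z gives the same grasp; the last joint's range is limited). The gripper opens to 85 mm and grips with 20 to 120 N. Pads are 22 mm wide; open, the fingers measure 114 mm over their backs; the gripper's body (76 mm by 85 mm) begins 54 mm behind the grasp point. The pads swing forward as they close: fully open they stand 13 mm farther back than shut.
Start: joints at [1.007, 0.313, 0.046, 1.304, 0, 1.431], TCP at [0.236, 0.524, 0.245] pointing down, gripper open.
Joint ranges: [-2.76, 2.76], [-0.86, 1.69], [-1.03, 1.26], [-2.2, 2.34], [-1.47, 1.5], [-3.14, 3.14]. Speed limits (rad/s): [2.57, 2.57, 3.14, 3.14, 3.14, 3.14].

### API

Orientations are given as a rotation vector (axis times angle).
In Python, from rig import robot gives the robot as it stands. Calls block until the motion is done:
- robot.goto(position, orientation): joint-space move of the TCP to a pose.
- robot.move_l(position, frame=None, v=0.15): straight line of the TCP; frame=None keeps the orientation; v is the mean speed in m/s.
- robot.goto_joints(angles): joint-space move.
- robot.command_gripper(opening, grasp_force=None): finger opening in m; grasp_force is the grip in N (None keeps the last); returns when the fingers have stopped.
- robot.sleep(seconds).
- robot.inverse_kinematics(position, orientation): joint angles nearest the present ones, or None.
- robot.state(): the state.
- robot.capture(name): name is "side" or "top" or "wrist"; returns a dict with "color" (400x640x3 uint8, red, green, blue), "vfov" (degrees; the focal length in pixels is half the picture's height over the tangent of half this angle, whatever the lens; pixels are square), "cx", "cy" (the principal point, pixels), "k1" (the pictures are not rectified: a ray, as slopes to the right and down, at radius r is drawn at 1 + k1 r^2 times it, then the intrinsics apply), "extrinsics" (4x4, takes a point from camera to world coordinates). Camera axes: x right, y down, z forward; pixel columns grow to the right and rows downward; lengths in m; the calibration is good to about 2 mm. A picture is of the moment at which its call begins. There is no depth.
A pose or a line that the arm cannot do raises robot.MotionError and nothing moves.
- robot.hand_in(): hands the job in, once; it reports no verdict.
The state is a dict: "t": time; "qpos": joint angles; "joint_vel": joint speeds; "tau": joint torques, N m; "ee_pos": TCP position; "ee_rot": TCP orientation; "force": force on the tool from outside, world axes, zero at the start; "moment": the same for the moment, N m; "gripper_width": finger opening in m.
Only numpy, scipy, OpenCV 4.12 (cv2) and the standard library are available. Lean on these libraries where they do the work, as an engineer would, in place of code of your own. Each camera call takes 0.05 s, during which the arm holds its last target. There are 200 camera calls.

## Working session

There is one attempt and no reset: what is moved stays moved. The work goes in short steps, each a Python script; the robot and the scene stay as the last script left them, time stands still between calls to the robot, and variables do not carry over. Pictures are saved under pics/ and viewed, about 8 in all and at most 12, crops included, and the job is handed in when it is done.

```bash
mkdir -p pics; ls; cat > h.py <<'E'
import numpy as np, cv2
from rig import robot
from scipy.spatial.transform import Rotation as R
def snap(n,f):
    c=robot.capture(n); cv2.imwrite(f'pics/{f}.png',c['color'][:,:,::-1]); np.save(f'pics/{f}.npy',c,allow_pickle=True); return c
def load(f): return np.load(f'pics/{f}.npy',allow_pickle=True).item()
def K(c):
    f=200/np.tan(np.radians(c['vfov'])/2); return np.array([[f,0,c['cx']],[0,f,c['cy']],[0,0,1]])
def ray(c,u,v):
    k=K(c); d=np.array([(u-k[0,2])/k[0,0],(v-k[1,2])/k[0,0]]); s=d.copy()
    for _ in range(30): s=d/(1+c['k1']*(s@s))
    E=np.array(c['extrinsics']); return E[:3,3],E[:3,:3]@np.array([*s,1])
def onz(c,u,v,z):
    o,d=ray(c,u,v); return o+d*(z-o[2])/d[2]
def proj(c,p):
    E=np.array(c['extrinsics']); q=E[:3,:3].T@(np.asarray(p,float)-E[:3,3]); s=q[:2]/q[2]; s=s*(1+c['k1']*(s@s)); k=K(c); return s*k[0,0]+k[:2,2]
def tri(l):
    A=0;b=0
    for c,u,v in l:
        o,d=ray(c,u,v); d=d/np.linalg.norm(d); P=np.eye(3)-np.outer(d,d); A=A+P; b=b+P@o
    return np.linalg.solve(A,b)
def down(yaw): # tool z down, jaw axis (tool y) along world angle yaw
    y=np.array([np.cos(yaw),np.sin(yaw),0]); z=np.array([0,0,-1.]); return R.from_matrix(np.c_[np.cross(y,z),y,z]).as_rotvec()
E
python3 - <<'E'
from h import *
for n in ("top","side","wrist"):
    c=snap(n,n+"0"); print(n,c['vfov'],c['k1'],np.round(c['extrinsics'],3).tolist())
a=[cv2.imread(f'pics/{n}0.png') for n in("top","side")]
print(robot.state()['t'],robot.state()['ee_rot'],robot.state()['force'])
E
```

```text
pics
top 46.01936475552925 -0.008094089666844731 [[0.007, -0.974, 0.225, 0.34], [-1.0, -0.006, 0.006, 0.03], [-0.004, -0.225, -0.974, 1.256], [0.0, 0.0, 0.0, 1.0]]
side 55.558964542670275 -0.01552603414971566 [[0.995, 0.084, -0.061, 0.66], [0.103, -0.706, 0.7, -0.615], [0.016, -0.703, -0.711, 0.741], [0.0, 0.0, 0.0, 1.0]]
wrist 62.91329504686562 -0.05373534386533309 [[0.411, 0.864, 0.291, 0.161], [0.912, -0.389, -0.133, 0.558], [-0.001, 0.32, -0.947, 0.373], [0.0, 0.0, 0.0, 1.0]]
0.15 [-6.60551516e-01 -3.07086991e+00  2.03521426e-03] [ 0.77098996  0.43425136 -0.08774245]
```

View pics/top0.png

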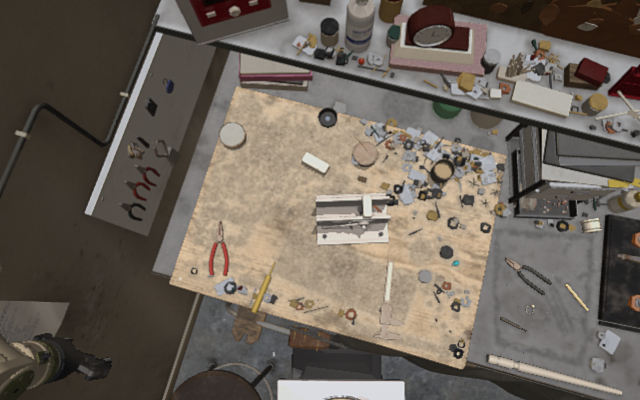

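View pics/side0.png

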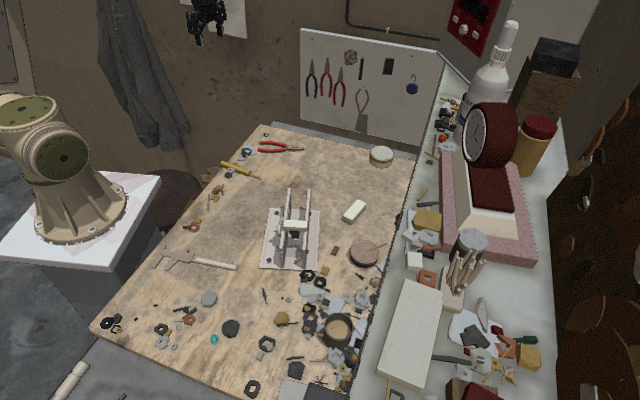

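Top: the bracket is at about (352,218), with a pale bar across its walls at (367,206). A larger pale block lies on the bench at (315,163). The pliers are at (219,250), and the tin and cup candidates are at (232,135) and (328,118). Side: the small bar is at (295,224) and the larger one at (354,211). The small one bridging the walls fits the description. I'll confirm it in an enlarged crop.

```bash
python3 - <<'E'
from h import *
a=cv2.imread('pics/top0.png')[145:255,290:420]; b=cv2.imread('pics/side0.png')[170:280,250:380]
f=lambda x:cv2.resize(x,None,fx=5,fy=5,interpolation=cv2.INTER_CUBIC)
cv2.imwrite('pics/crop0.png',cv2.resize(np.vstack([f(a),f(b)]),(354*2,600)) if 0 else cv2.resize(np.hstack([f(a),f(b)]),(800,338)))
E
```

```text
(no output)
```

View pics/crop0.png

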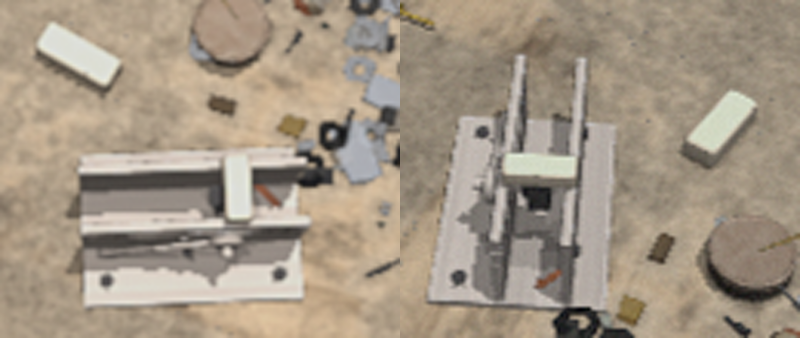

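The crop shows the smaller bar bridging the walls (left half, centre about (238,187)) and a longer block lying on the bench. The small one is the target. The spanner runs from the nut at (228,245) towards the left, which is bracket +y. Next I'll compute the poses.

```bash
python3 - <<'E'
from h import *
t=load('top0'); s=load('side0')
T=lambda x,y:(290+x/3.077,145+y/3.077)
S=lambda x,y:(250+(x-400)/3.077,170+y/3.077)
def bar(c,r0,r1,c0,c1):
    im=c['color'][r0:r1,c0:c1]; hsv=cv2.cvtColor(im,cv2.COLOR_RGB2HSV); 
    d=im[:,:,1].astype(int)-im[:,:,0]; m=((d>=3)&(im[:,:,1]>150)).astype(np.uint8)
    n,l,st,ce=cv2.connectedComponentsWithStats(m); i=1+np.argmax(st[1:,4]); print('bar',st[i],ce[i]+[c0,r0])
    pts=np.argwhere(l==i)[:,::-1]+[c0,r0]; return pts
p=bar(t,180,225,355,385); P=np.array([onz(t,u,v,.1) for u,v in p]); m=P.mean(0); w=np.linalg.svd(P-m)[2][0]; print('bar top',m,w,np.ptp(P,0))
print('click',onz(t,*T(238,183),.1))
print('side click',onz(s,*S(540,160),.1))
a,b=onz(t,*T(85,305),.006),onz(t,*T(303,302),.006); print('front edge',a,b,np.linalg.norm(a-b),(a+b)/2)
for x,y in [(430,299),(608,307),(462,116),(615,124)]: print('side base',onz(s,*S(x,y),.006))
for x,y in [(80,224),(308,219),(80,158),(306,158)]: print('wall top',onz(t,*T(x,y),.084))
print('nut',onz(t,*T(228,245),.062))
E
```

```text
bar [ 9 17  2  1  2] [364.5 197. ]
bar top [ 0.60172962 -0.05730115  0.1       ] [ 0.00626696 -0.99998036  0.        ] [1.57597946e-05 2.51469341e-03 0.00000000e+00]
click [ 0.58256998 -0.06423099  0.1       ]
side click [ 0.57807282 -0.0618982   0.1       ]
front edge [0.49375733 0.06156492 0.006     ] [ 0.49759881 -0.12684387  0.006     ] 0.18844795200584 [ 0.49567807 -0.03263948  0.006     ]
side base [ 0.50237779 -0.12712642  0.006     ]
side base [ 0.63555819 -0.11902797  0.006     ]
side base [0.49276649 0.0611852  0.006     ]
side base [0.62465378 0.06731101 0.006     ]
wall top [0.55073471 0.06450529 0.084     ]
wall top [ 0.55610138 -0.12263325  0.084     ]
wall top [0.60628665 0.06519605 0.084     ]
wall top [ 0.60746027 -0.12215316  0.084     ]
nut [ 0.53773665 -0.05838138  0.062     ]
```

```bash
python3 - <<'E'
from h import *
q0=np.array(robot.state()['qpos'])
for s in (1,-1):
    o=down(s*np.pi/2+.035); q=robot.inverse_kinematics([.57,-.063,.25],o); print(s,np.round(q,2) if q is not None else None)
    if q is not None and s==1: pass
s=min((1,-1),key=lambda s:abs(robot.inverse_kinematics([.57,-.063,.25],down(s*np.pi/2+.035))[5]))
print(s); robot.goto([.57,-.063,.25],down(s*np.pi/2+.035))
c=snap('wrist','w1'); st=robot.state(); print(st['t'],st['ee_pos'],np.round(c['extrinsics'],3).tolist())
print(proj(c,[.58,-.063,.1]))
E
```

```text
1 [-0.25  0.31  0.05  1.31  0.   -0.29]
-1 [-0.25  0.31  0.05  1.31  0.    2.86]
1
2.6 [ 0.57005125 -0.06216316  0.25003623] [[-0.037, 0.947, 0.32, 0.488], [0.999, 0.035, 0.013, -0.065], [0.001, 0.321, -0.947, 0.379], [0.0, 0.0, 0.0, 1.0]]
[319.14695571 192.79096686]
```

View pics/w1.png

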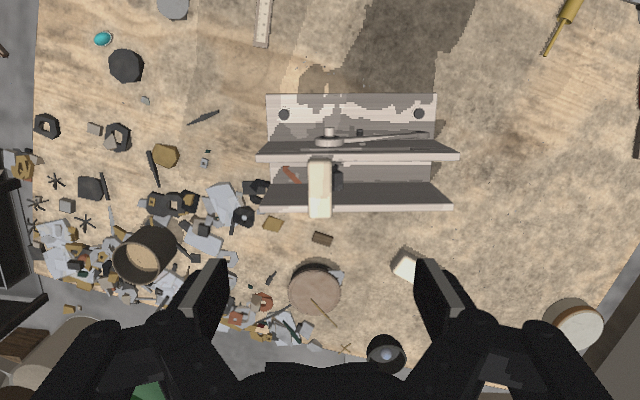

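The bar is at about (320,187) with the spanner at (330–430,138) and the dark bolt head just visible at (337,178). I'll measure the bar by its mask.

```bash
python3 - <<'E'
from h import *
c=load('w1'); im=c['color'][150:225,300:345]; 
hsv=cv2.cvtColor(im,cv2.COLOR_RGB2HSV)
for v in range(0,75,5): print(150+v,[tuple(int(z) for z in im[v,x]) for x in (4,12,20,28,36)])
m=((im[:,:,0].astype(int)-im[:,:,2]>12)&(im[:,:,0]>180)).astype(np.uint8)
n,l,st,ce=cv2.connectedComponentsWithStats(m); i=1+np.argmax(st[1:,4]); print(st[i],ce[i])
pts=(np.argwhere(l==i)[:,::-1]+[300,150]).astype(np.float32); r=cv2.minAreaRect(pts); print(r)
for q in cv2.boxPoints(r): print(q,onz(c,*q,.1)[:2],onz(c,*q,.084)[:2])
big=cv2.resize(c['color'][90:225,250:465,::-1],None,fx=3.7,fy=3.7,interpolation=cv2.INTER_CUBIC); cv2.imwrite('pics/w1c.png',big)
E
```

```text
150 [(128, 121, 116), (145, 136, 129), (140, 131, 126), (133, 126, 117), (102, 94, 90)]
155 [(198, 185, 176), (144, 134, 128), (144, 137, 129), (148, 140, 133), (215, 204, 192)]
160 [(199, 189, 178), (113, 106, 94), (115, 106, 95), (112, 105, 93), (200, 190, 179)]
165 [(192, 181, 172), (221, 216, 195), (221, 218, 197), (216, 199, 179), (35, 33, 34)]
170 [(127, 119, 114), (221, 217, 196), (220, 217, 195), (214, 201, 179), (38, 38, 35)]
175 [(128, 121, 116), (220, 217, 198), (220, 216, 193), (217, 203, 181), (77, 73, 74)]
180 [(124, 116, 111), (220, 217, 196), (221, 216, 195), (215, 200, 179), (76, 75, 72)]
185 [(84, 79, 75), (220, 216, 194), (220, 215, 193), (218, 204, 180), (75, 73, 74)]
190 [(90, 84, 81), (219, 215, 193), (219, 216, 193), (219, 206, 185), (80, 77, 74)]
195 [(86, 80, 77), (222, 218, 198), (219, 213, 190), (219, 205, 182), (83, 79, 75)]
200 [(88, 83, 79), (220, 221, 215), (221, 222, 210), (222, 223, 205), (85, 80, 77)]
205 [(152, 143, 134), (220, 222, 214), (220, 221, 199), (221, 222, 204), (177, 167, 159)]
210 [(218, 208, 197), (221, 222, 214), (222, 222, 204), (221, 222, 203), (208, 195, 186)]
215 [(209, 184, 155), (220, 222, 214), (221, 222, 203), (222, 223, 205), (166, 149, 130)]
220 [(198, 177, 150), (207, 186, 161), (183, 163, 139), (182, 164, 142), (175, 158, 135)]
[   0   12   45   63 1439] [18.97567755 44.41765115]
((322.0, 193.0), (62.0, 44.0), 90.0)
[300. 162.] [ 0.55239702 -0.08063894] [ 0.55610121 -0.0815444 ]
[344. 162.] [ 0.55099597 -0.04236443] [ 0.55461969 -0.0410716 ]
[344. 224.] [ 0.60964398 -0.03888873] [ 0.61663615 -0.03739627]
[300. 224.] [ 0.61112838 -0.0796934 ] [ 0.61820581 -0.08054456]
```

View pics/w1c.png

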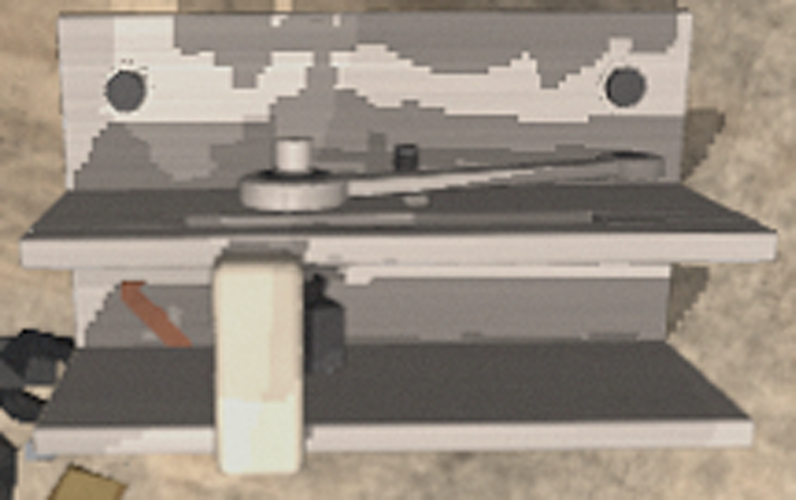

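```bash
python3 - <<'E'
from h import *
c=load('w1'); W=lambda x,y,z: np.round(onz(c,250+(x+.5)/3.7-.5,90+(y+.5)/3.7-.5,z),4)
print('bar',[W(*p,.1) for p in [(214,262),(302,262),(218,473),(301,473)]],'ctr',W(259,367,.1))
print('walls',[W(*p,.084) for p in [(22,236),(775,233),(27,268),(776,259),(60,423),(728,421),(38,446),(750,445)]])
print('base front',W(60,13,.006),W(690,11,.006))
print('nut',W(293,195,.062),'bolttip',W(293,155,.062),'head top R edge',W(345,300,.078),W(345,370,.078), 'span end',W(635,165,.03))
E
```

```text
bar [array([ 0.5508, -0.0742,  0.1   ]), array([ 0.55  , -0.0535,  0.1   ]), array([ 0.6043, -0.0719,  0.1   ]), array([ 0.6035, -0.0513,  0.1   ])] ctr [ 0.5763 -0.0627  0.1   ]
walls [array([ 0.5495, -0.1223,  0.084 ]), array([0.5416, 0.0645, 0.084 ]), array([ 0.5576, -0.1213,  0.084 ]), array([0.5482, 0.0659, 0.084 ]), array([ 0.5985, -0.1137,  0.084 ]), array([0.5916, 0.0605, 0.084 ]), array([ 0.6051, -0.1196,  0.084 ]), array([0.5981, 0.0675, 0.084 ])]
base front [ 0.4984 -0.1247  0.006 ] [0.4903 0.0622 0.006 ]
nut [ 0.5407 -0.0552  0.062 ] bolttip [ 0.5302 -0.0556  0.062 ] head top R edge [ 0.5644 -0.0412  0.078 ] [ 0.5832 -0.0401  0.078 ] span end [0.5334 0.044  0.03  ]
```

Bracket yaw is about 0.042 and its origin about (0.575,-0.028). The bar centre is (0.577,-0.063) and the bolt axis is at y≈-0.0535 mid-gap. I'll grip the bar with the fingertips level with the wall tops, so they stay clear of the bolt head.

```bash
python3 - <<'E'
from h import *
o=down(np.pi/2+.042)
robot.goto([.577,-.0628,.14],o)
robot.move_l([.577,-.0628,.098],v=.1)
print(robot.state()['ee_pos'],robot.state()['force'])
robot.command_gripper(0.0,35); st=robot.state(); print(st['gripper_width'],st['force'],st['t'])
robot.move_l([.577,-.0628,.16],v=.06)
st=robot.state(); print(st['gripper_width'],st['force'],st['t'])
robot.move_l([.48,-.24,.16],v=.2)
st=robot.state(); print(st['gripper_width'],st['force'],st['t'],st['ee_pos'])
c=snap('wrist','w2'); s=snap('side','s2'); 
for q in ([.48,-.24,0],[.48,-.18,0],[.48,-.30,0]): print(proj(c,q),proj(s,q))
x=s['color'][150:400,100:400,::-1]
cv2.imwrite('pics/m2.png',np.hstack([cv2.resize(c['color'][:,:,::-1],(400,250)),cv2.resize(x,(300,250))]))
E
```

```text
[ 0.57776059 -0.06298159  0.09917426] [0.0725255  1.03442467 0.34290726]
0.021153857724471974 [ 0.11144134 -0.00885001  2.07350676] 4.2833
0.02119061404847984 [ 0.69395351 -1.71478046  0.05918938] 5.4667
0.021362810878217047 [ 0.04298437 -0.47215355 -0.41948662] 6.625 [ 0.48022677 -0.2393777   0.15993494]
[319.74953473 178.85879315] [239.0622685  312.21632297]
[384.84980379 181.59100805] [245.37476148 287.54625341]
[254.28542978 176.1814413 ] [232.07333221 339.55782551]
```

View pics/m2.png

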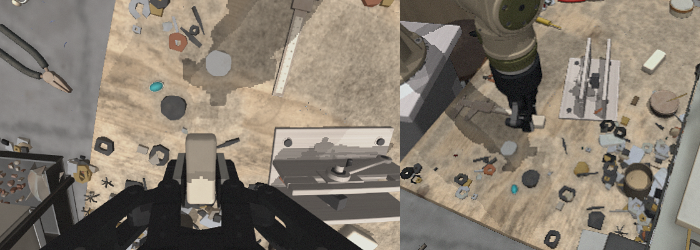

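The bar is held in the jaws at about (200,165) of the composite. A dark disc lies near (0.475,-0.28), so I'll lay the bar nearer, at about (0.46,-0.205), and open only partly.

```bash
python3 - <<'E'
from h import *
c=load('w2'); print('disc',onz(c,277,168,0),'screw',onz(c,365,227,0),'caliper',onz(c,440,140,0))
P=[.46,-.205]
robot.move_l([*P,.06],v=.15); 
robot.move_l([*P,.022],v=.05)
st=robot.state(); print(st['ee_pos'],st['force'],st['t']); z=.022
f0=np.array(st['force'])[2]
while z>.009:
    z-=.0015; robot.move_l([*P,z],v=.03); st=robot.state()
    if st['force'][2]-f0>3: break
print(z,st['ee_pos'],st['force'],st['t'])
robot.command_gripper(.040); print(robot.state()['gripper_width'],robot.state()['t'])
robot.move_l([*P,.10],v=.1)
o=down(np.pi/2+.042)
robot.goto([.50,-.10,.25],o)
robot.command_gripper(.085)
robot.goto([.56,-.0535,.25],o)
c=snap('wrist','w3'); st=robot.state(); print(st['t'],st['ee_pos'])
u,v=proj(c,[.575,-.03,.08]); print(u,v, proj(c,[*P,.016]))
u,v=int(u),int(v)
big=cv2.resize(c['color'][max(0,v-100):v+60,u-130:u+130,::-1],None,fx=3,fy=3,interpolation=cv2.INTER_CUBIC); cv2.imwrite('pics/w3c.png',big); print(u-130,max(0,v-100))
E
```

```text
disc [ 0.4714304  -0.27917947  0.        ] screw [ 0.52629377 -0.19434779  0.        ] caliper [ 0.43943466 -0.13471557  0.        ]
[ 0.46016318 -0.20508031  0.02213245] [-0.89855425 -0.02550852 -0.48651127] 8.5
0.012999999999999994 [ 0.45997783 -0.2049939   0.01433083] [-2.90460846  1.54435834 13.08276267] 10.0
0.04016545529061533 10.325
13.0833 [ 0.55982664 -0.05318455  0.2496678 ]
343.4511149335588 192.02628775729622 [179.25150951  61.54056163]
213 92
```

View pics/w3c.png

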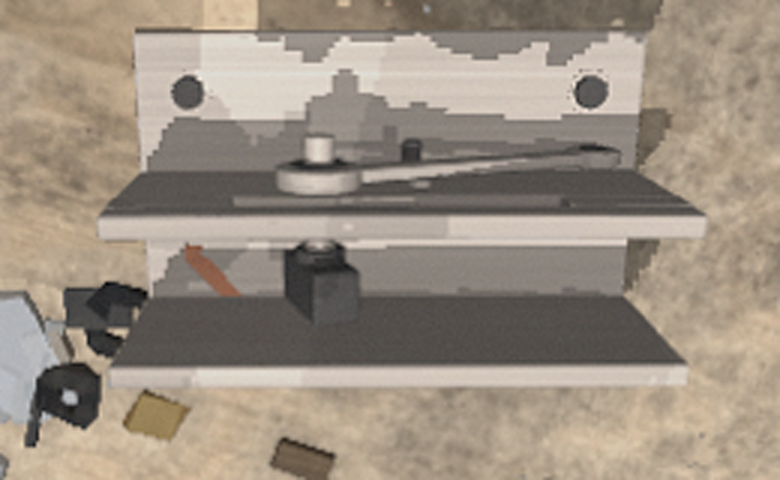

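The gap is clear now. The dark head shows at crop (285–358, 250–322), its top face centred near (337,292). The spanner still droops to its end at (600,155).

```bash
python3 - <<'E'
from h import *
c=load('w3'); W=lambda x,y,z: np.round(onz(c,213+(x+.5)/3-.5,92+(y+.5)/3-.5,z),4)
print('top face',W(336,292,.078),'edges',W(357,290,.0752),W(314,290,.0807)); print('nut',W(318,185,.062),'collar',W(318,245,.062))
print('walls',W(100,215,.084),W(705,215,.084),W(98,236,.084),W(702,238,.084),W(138,297,.084),W(620,297,.084),W(108,367,.084),W(687,367,.084))
im=load('w3')['color']; 
print('bar side visible?'); s=snap('side','s3'); print(proj(s,[.46,-.205,.01]),proj(c,[.46,-.205,.016]))
a=im[20:110,130:240,::-1]; b=s['color'][180:330,170:350,::-1]
cv2.imwrite('pics/m3.png',np.hstack([cv2.resize(a,(367,300)),cv2.resize(b,(360,300))]))
E
```

```text
top face [ 0.5734 -0.0481  0.078 ] edges [ 0.5733 -0.0413  0.0752] [ 0.5722 -0.0552  0.0807]
nut [ 0.5421 -0.0553  0.062 ] collar [ 0.5623 -0.0545  0.062 ]
walls [ 0.5499 -0.1219  0.084 ] [0.5414 0.0645 0.084 ] [ 0.5566 -0.1227  0.084 ] [0.5488 0.0648 0.084 ] [ 0.5759 -0.1106  0.084 ] [0.5691 0.0417 0.084 ] [ 0.6002 -0.1208  0.084 ] [0.5919 0.0671 0.084 ]
bar side visible?
[233.21084176 294.20152282] [179.25150951  61.54056163]
```

View pics/m3.png

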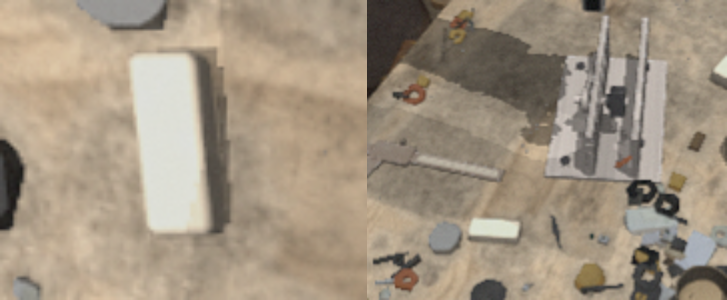

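The bar lies flat on the bench, clear of the bracket. Next I'll descend onto the head.

```bash
python3 - <<'E'
from h import *
o=down(np.pi/2+.042)
robot.command_gripper(.060)
robot.goto([.575,-.054,.14],o)
P=lambda s:print(round(s['t'],2),np.round(s['ee_pos'],4),np.round(s['force'],1),np.round(s['moment'],2),round(s['gripper_width'],4))
P(robot.state())
for z in np.arange(.10,.056,-.0143):
    robot.move_l([.575,-.054,z],v=.06); s=robot.state(); P(s)
    if np.linalg.norm(s['force'])>10: print('contact'); break
else:
    robot.command_gripper(0.0,50); P(robot.state()); robot.sleep(.3); P(robot.state())
c=snap('wrist','w4'); s=snap('side','s4'); t=snap('top','t4')
cv2.imwrite('pics/m4.png',np.hstack([cv2.resize(c['color'][20:220,180:480,::-1],(480,320)),cv2.resize(s['color'][170:280,250:360,::-1],(320,320))]))
E
```

```text
14.03 [ 0.5748 -0.054   0.1403] [-0.1  0.   1. ] [ 0.01 -0.04  0.06] 0.0603
14.84 [ 0.5751 -0.054   0.1   ] [-0.8  0.1  0.2] [-0.01 -0.03 -0.  ] 0.0599
15.23 [ 0.5745 -0.0539  0.0851] [ 0.  -0.1  0.1] [ 0.    0.06 -0.07] 0.06
15.62 [ 0.5745 -0.0539  0.0708] [-0.5 -0.6 -1. ] [-0.02 -0.04 -0.04] 0.0598
16.02 [ 0.5745 -0.0539  0.0565] [-0.3  0.9  0.8] [ 0.03 -0.02 -0.02] 0.0598
16.48 [ 0.5753 -0.054   0.0575] [-0.3  0.6  3. ] [0.09 0.08 0.13] 0.0152
16.78 [ 0.5753 -0.054   0.0575] [-0.8  1.1  4.8] [0.17 0.03 0.14] 0.0153
```

View pics/m4.png

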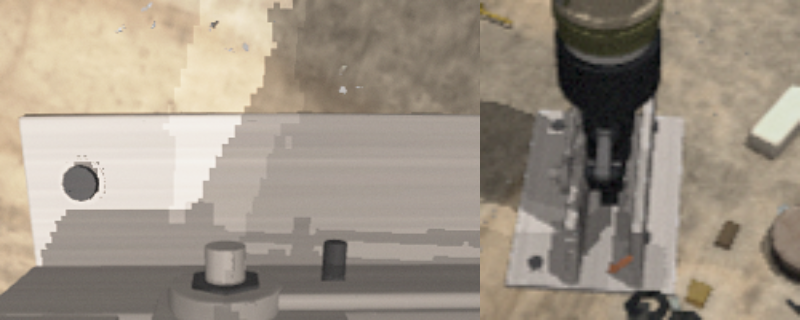

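The grip is 15.3 mm, flush on the 16 mm flats, with almost no side force. The spanner (lower edge, x>270) looks raised and level. I'll check it numerically with one crop.

```bash
python3 - <<'E'
from h import *
robot.command_gripper(0.0,70); robot.sleep(1.0); s=robot.state(); print(s['t'],s['gripper_width'],np.round(s['force'],1),np.round(s['moment'],2))
c=snap('wrist','w5'); 
yaw=.042; ax=np.array([np.cos(yaw),np.sin(yaw),0]); ay=np.array([-np.sin(yaw),np.cos(yaw),0]); h=np.array([.575,-.054,.062])
im=c['color'][:,:,::-1].copy()
for a,col in ((0,(0,255,0)),(-.35,(0,0,255))):
    e=h-.037*ax+.105*(np.cos(a)*ay+np.sin(a)*np.array([0,0,1])); u,v=proj(c,e); print(a,u,v); cv2.drawMarker(im,(int(u),int(v)),col,0,12,1)
n=proj(c,h-.037*ax); print(n); cv2.imwrite('pics/w5c.png',cv2.resize(im[100:300,250:640],(780,400)))
E
```

```text
18.15 0.015296362914755798 [-0.7  0.9  5.5] [0.18 0.11 0.18]
0 571.3878291651778 201.76148559316596
-0.35 510.720373053677 178.12391534391716
[320.01647336 201.84983739]
```

View pics/w5c.png

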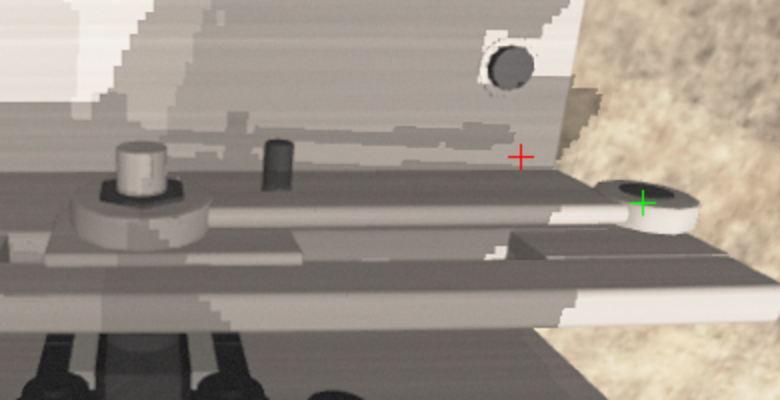

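The free end of the spanner, at crop (647,207), sits on the predicted level mark at (643,203), far from the drooped mark at (520,157). The spanner is level and held, so I'll hand in.

```bash
python3 -c "
from h import *
robot.hand_in(); s=robot.state(); print(s['t'],s['gripper_width'],np.round(s['force'],1))"
```

```text
the job is handed in; nothing more can be done
the job is handed in; nothing more can be done
```

The job is done and handed in at about 18 s of the 51 s allowed. I lifted the smaller bar off the bracket and laid it flat on the bench at about (0.46, -0.205), clear of the bracket. I then gripped the bolt head in the gap at 70 N, which turned it upright. The gripper is still holding it.

- **Grip:** the finger opening stayed at 15.3 mm for a second under load, which fits pads flush on the nominal 16 mm flats. Force on the tool was about 5 N.
- **Spanner:** in the last wrist picture its free end was about 2–3 px from where a level spanner should appear. That was my last check; after hand-in the robot gave no further readings.
- **Bar:** I pressed it down with about 13 N when setting it on the bench. A picture afterwards showed it lying flat.
- **Cup, tin and pliers:** I kept away from them, but took no closing picture to confirm they hadn't moved.

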